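Unpack the nested seedling pots from the hasped caddy

ROBOT

A 6-joint arm with a two-finger parallel gripper is mounted at the origin on the work surface. World frame = base frame: x ahead of the robot, y to its left, z up, the work surface at z = 0. Lengths are in m, angles in rad, forces in N, time in s.
With the tool pointing down it reaches from about 0.275 to 0.85 m from the base axis. Payload 5.2 kg.
Tool frame: the origin (TCP) lies at the very end of the fingers, on their centre line; the grasp point (between the pads) lies 19 mm behind it; z points along the fingers, y is the line along which they close (so a half turn about z gives the same grasp; the last joint's range is limited). The gripper opens to 85 mm and grips with 20 to 120 N. Pads are 22 mm wide; open, the fingers measure 114 mm over their backs; the gripper's body (76 mm by 85 mm) begins 54 mm behind the grasp point. The pads swing forward as they close: fully open they stand 13 mm farther back than shut.
Start: joints at [-1.344, 0.259, 1.535, -0, 1.348, -0.203], TCP at [0.229, -0.5, 0.231] pointing down, gripper open.
Joint ranges: [-3.14, 3.14], [-0.91, 2.08], [0.19, 2.58], [-1.22, 4.36], [0.22, 2.71], [-3.12, 3.12]. Speed limits (rad/s): [2.57, 2.57, 3.14, 3.14, 3.14, 3.14].

INTERFACE

Orientations are given as a unit quaternion [w, x, y, z].
In Python, from station import ctrl, imaging, sign_off, nets gives the robot as it stands.
- The arm moves only by the tool send_rows, never from a script. Its argument "steps" is a list of rows, each a list of 4 numbers: the shift along the tool's x, y, z in m, then the turn about the tool's z in degrees. In form: [[tx, ty, tz, turn], ...]. A call has 1 to 20 rows; each row shifts and turns the commanded pose from where the row before left it, along the tool's axes as they then stand; what a row does not reach is not made up. A row lasts 1/10 s, in which the tool goes at most 50 mm and 8.59 degrees, less where a joint would pass 70% of its speed; a pose out of reach is approached as far as the arm can. A call is refused whole if a number of a shift passes 0.05 or a number of a turn 8.59, either way. A call with a gripper value outside its range is refused whole. "grip" is the finger opening in m, from 0 to 0.0854, set as the call begins (left out, the last holds). The fingers move at their own pace and stop on an object; the grip force is fixed at half the most. Time passes only in rows, so rows that do not move let the fingers close. It gives the time, the measured TCP pose, the force, the opening and the grip force at its end, in the units of the state.
- ctrl.state(): the state, without advancing time (a new reading comes with each control period).
- imaging.get_image(name): name is "side" or "top"; returns a dict with "color" (420x560x3 uint8, red, green, blue), "depth" (420x560 float32, m along the optical axis (not along the pixel's ray), 0 where there is no reading), "mtx" (3x3 intrinsics, pixels), "R" (3x3) and "t" (3): a world point X has camera coordinates R X + t. Camera axes: x right, y down, z forward; pixel columns grow to the right and rows downward; lengths in m; the calibration is good to about 2 mm. A picture is of the moment at which its call begins.
- sign_off(): hands the job in; it is judged then, once.
Trained networks look in the newest picture that a camera, given by its name, has taken for a name from the list of things; names that differ only in an ending like _2 or _b are one class to them, and where a whole thing is asked for, a point or a joint stands for the part that bears it (a point fixed in the world has none). Each returns a list of dicts, best first, with "p" (0 to 1); they miss things now and then, are a little off and sometimes report something else, mostly with a low value. They report only what shows in the picture. A call takes as long as a camera call.
- nets.find_in(camera, query): "position" ([x, y, z] in m, in world coordinates, good to about 4 mm: the middle of the surface that is visible of it).
- nets.cut_out(camera, query): "region" (420x560 bool, what is visible of it).
- nets.pinpoint(camera, query): "position" ([x, y, z] in m, in world coordinates, good to about 4 mm: a listed point, or the origin of a listed thing).
The state is a dict: "time_s": time; "q": joint angles; "qd": joint speeds; "joint_efforts": joint torques, N m; "position": TCP position; "ee_rot": TCP orientation; "contact_force": force on the tool from outside, world axes, zero at the start; "torque": the same for the moment, N m; "finger_gap": opening from 0.0 (shut) to 1.0 (fully open); "grasp_force": force on a finger pad.
Only numpy, scipy, OpenCV 4.12 (cv2) and the standard library are available. Lean on these libraries where they do the work, as an engineer would, in place of code of your own. Each camera call takes 0.05 s, during which the arm holds its last target. There are 200 camera calls.

TASK

Swing the hasp of the cedar caddy right back off its lid, lay the lid flat on the cork mat, and take the nest of square seedling pots apart one at a time, innermost first and outermost last, standing each upright on its own on the floor of the bamboo tray. When the caddy is empty, put the lid back on fully seated, the right way round, and swing the hasp closed over it again. Leave the other things on the bench where they are.

Things in the scene. Friction and masses are not known exactly. Their poses are not given: they have to be found in the camera images.
- caddy: fixed open-topped cedar box, 180 x 180 mm outside, walls and floor 10 mm thick, rim 74 mm above the bench; origin at the centre of its underside, x to its far side, y to its left; the front side (-x) carries two 128 mm high posts with the hasp between them, their outer faces reaching x = -116 mm
- hasp (a joint): angle of the hasp, a U-shaped steel wire loop hinged between the two posts: 0 = closed, lying over the front of the lid and round its small steel catch (the lid cannot be lifted); grows as the loop swings up and over towards the front (-x of the caddy); stops at 2.3 rad. A stiff hinge (0.06 N m): it stays where it is left
- hasp_hinge (a point): point on the hasp's hinge axis, at caddy x = -109 mm, y = 0, z = 122 mm; the axis runs along the caddy's y
- hasp_bar (a point): middle of the hasp's round cross bar, 10 mm thick and 58 mm long along the caddy's y; closed it lies 68 mm in +x and 14 mm above the hinge axis, 20 mm above the lid's top; the wires at its ends are 50 mm apart, so it can be pinched from above between them and turns between the fingers. The loop's frame turns with it
- lid_handle (a point): middle of the grip bar of the loose cedar lid (about 0.35 kg): the bar is 12 mm thick in lid x, 70 mm long in lid y, 14 mm high, its underside 16 mm above the lid's top, so this point is 23 mm above the top. It lies 22 mm in +x of the lid's centre. On the caddy the lid's axes are those of the caddy: this point at caddy x = 22 mm, y = 0, z = 139 mm
- lid_rim (a point): centre of the lid's rim plane, which rests on the box's rim (65 mm below the grip bar's middle). The lid is a 180 x 180 mm cap, its top 42 mm above this plane; four cleats inside reach 10 mm below it and go inside the box's walls with 4 mm play all round. Laid aside it stands on them. A small steel catch on its top, at lid x = -80 mm, belongs on the hasp's side
- potD_mid (a point): square grey plastic seedling pot, open at the top, 29 x 29 mm outside and 76 mm tall, straight 3 mm walls, 4 mm floor; the point is at its centre, half-way up; z up its axis, x and y square to its sides. Stands inside the next larger pot that is present, its rim sticking out at least 16 mm above that one's; may be absent
- potC_mid (a point): square grey plastic seedling pot, open at the top, 42 x 42 mm outside and 64 mm tall, straight 3 mm walls, 4 mm floor; the point is at its centre, half-way up; z up its axis, x and y square to its sides. Stands inside the next larger pot that is present, its rim sticking out at least 16 mm above that one's; may be absent
- potB_mid (a point): square grey plastic seedling pot, open at the top, 55 x 55 mm outside and 52 mm tall, straight 3 mm walls, 4 mm floor; the point is at its centre, half-way up; z up its axis, x and y square to its sides. Stands inside the next larger pot that is present, its rim sticking out at least 16 mm above that one's; may be absent
- potA_mid (a point): square grey plastic seedling pot, open at the top, 68 x 68 mm outside and 40 mm tall, straight 3 mm walls, 4 mm floor; the point is at its centre, half-way up; z up its axis, x and y square to its sides. The outermost of the nest, standing on the box's floor; always there
- tray_mid (a point): centre of the floor of the fixed bamboo tray, 6 mm above the bench; the tray is 130 mm (x) by 310 mm (y) outside with 6 mm walls, their rim 12 mm above this floor: room for four pots in a row along y
- mat_mid (a point): centre of the top of the fixed 200 x 200 x 4 mm cork mat in front of the tray, where the lid is laid meanwhile; x and y along its sides
- flowerpot: bystander: loose terracotta pot, 80 mm wide, 75 mm tall; origin under its centre
- widger: bystander: loose steel widger about 165 mm long lying flat; origin on the bench near its middle
- seedjar: bystander: loose small seed jar, 70 mm tall; origin under its centre
- seedtin: bystander: loose flat steel seed tin, 50 x 80 x 28 mm, on the bench in front of the caddy; origin under its centre

How it is judged:
By the outcome, as a careful person would: the job done as asked, in the order asked, and still so for the second after the job is handed in, with the robot touching nothing.
Of potB, potC, potD only 1 to 3 are there at a start; the rules pass over those that are not, and their reading is None.
At some moment in a run one of lid, potA may be knocked a few centimetres aside while the robot is not near it.
It also fails if it takes over 210 s, if anything falls off the work surface, if the arm or the gripper's body presses on something with over 40 N, if the wrist force passes 120 N, or if a joint passes its speed limit or range.

## Working session

There is one attempt and no reset: what is moved stays moved. The work goes in short steps, Python scripts to look and compute and a tool call to move; the robot and the scene stay as the last step left them, time stands still between calls to the robot, and variables do not carry over. Pictures are saved under pics/ and viewed, at most 14 in all, crops included, and the job is handed in when it is done.

Besides the shell and the picture viewer there is one more tool, called after "Request:" as name(argument=value, ...), one argument or row to a line, values as JSON. send_rows: Moves the arm, as the interface text tells. Its arguments: {"type":"object","properties":{"steps":{"type":"array"},"grip":{"type":"number"}},"required":["steps"]}

```bash
ls; mkdir -p pics; cat > h.py <<'E'
import numpy as np, cv2
from station import ctrl, imaging, sign_off, nets
def snap(cam,name=None):
    im=imaging.get_image(cam)
    if name: cv2.imwrite(f'pics/{name}.png',im['color'][:,:,::-1])
    return im
def cloud(im):
    d=im['depth']; v,u=np.mgrid[:420,:560]; K=im['mtx']
    P=np.stack([(u-K[0,2])/K[0,0]*d,(v-K[1,2])/K[1,1]*d,d],-1)
    W=(P-im['t'])@im['R']; W[d<=0]=np.nan
    return W
def proj(im,X):
    c=im['R']@np.array(X)+im['t']; p=im['mtx']@c; return p[:2]/p[2]
def st():
    s=ctrl.state(); r=lambda a:np.round(a,4).tolist()
    print('t',round(s['time_s'],2),'pos',r(s['position']),'rot',r(s['ee_rot']),'F',r(s['contact_force']),'gap',round(s['finger_gap'],3),'gf',round(s['grasp_force'],1)); return s
E
python3 - <<'E'
from h import *
s=st(); print(np.round(s['q'],3))
for c in('side','top'):
    im=snap(c,c+'0'); print(c,np.round(im['R'],3).tolist(),np.round(im['t'],3),np.round(im['mtx'],1).tolist())
    for q in ['caddy','hasp_hinge','hasp_bar','lid_handle','lid_rim','tray_mid','mat_mid','flowerpot','widger','seedjar','seedtin','potA_mid']:
        print(q,[(np.round(o['position'],3).tolist(),round(o['p'],2)) for o in nets.pinpoint(c,q)[:2]])
E
```

```text
pics
t 0.0 pos [0.2291, -0.4994, 0.2305] rot [-0.0009, 0.977, 0.2133, -0.0] F [-0.5323, 0.24, 0.2394] gap 0.999 gf 0.0
[-1.344  0.259  1.536 -0.     1.348 -0.203]
side [[-0.992, -0.123, 0.019], [-0.082, 0.531, -0.843], [0.093, -0.838, -0.537]] [0.553 0.144 0.939] [[426.5, 0.0, 280.5], [0.0, 426.5, 209.9], [0.0, 0.0, 1.0]]
caddy [([0.566, -0.275, 0.004], 0.64)]
hasp_hinge [([0.465, -0.27, 0.126], 0.84), ([0.536, -0.27, 0.133], 0.22)]
hasp_bar [([0.533, -0.272, 0.134], 0.72)]
lid_handle [([0.594, -0.27, 0.141], 0.98)]
lid_rim [([0.574, -0.275, 0.079], 0.95)]
tray_mid [([0.568, 0.284, 0.009], 0.71), ([0.571, -0.272, 0.079], 0.22)]
mat_mid [([0.38, 0.271, 0.004], 0.74), ([0.728, -0.016, 0.002], 0.56)]
flowerpot [([0.416, 0.014, -0.004], 0.79)]
widger [([0.558, -0.014, -0.002], 0.77)]
seedjar [([0.728, -0.013, 0.004], 0.68)]
seedtin [([0.388, -0.269, 0.004], 0.66), ([0.73, -0.011, 0.004], 0.47)]
potA_mid [([0.532, -0.274, 0.133], 0.24)]
top [[0.027, -1.0, 0.002], [-0.993, -0.027, -0.115], [0.115, 0.001, -0.993]] [-0.003  0.543  1.046] [[481.0, 0.0, 283.7], [0.0, 481.0, 204.0], [0.0, 0.0, 1.0]]
caddy [([0.573, -0.276, -0.001], 0.84), ([0.462, -0.27, 0.119], 0.61)]
hasp_hinge [([0.467, -0.27, 0.119], 0.58)]
hasp_bar [([0.53, -0.27, 0.136], 0.87), ([0.596, -0.271, 0.135], 0.22)]
lid_handle [([0.597, -0.27, 0.133], 0.75)]
lid_rim []
tray_mid [([0.563, 0.286, 0.006], 0.58)]
mat_mid [([0.382, 0.271, 0.003], 0.88)]
flowerpot [([0.419, 0.012, 0.001], 0.77)]
widger [([0.559, -0.009, -0.002], 0.64)]
seedjar [([0.731, -0.016, -0.001], 0.55)]
seedtin [([0.387, -0.264, -0.001], 0.64)]
potA_mid []
```

View pics/top0.png

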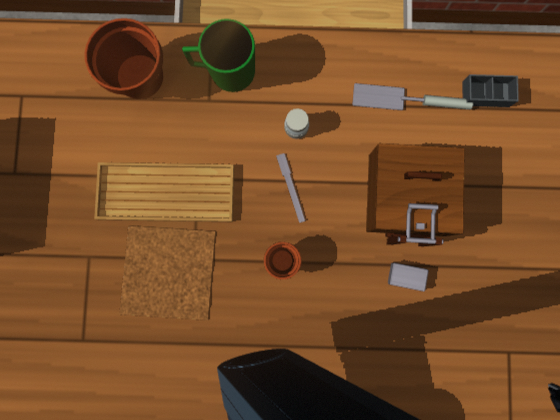

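View pics/side0.png

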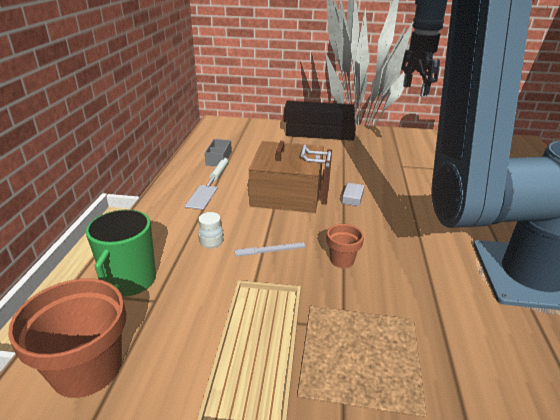

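```bash
cat >> h.py <<'E'
def rect(W,x,y,z):
    m=(W[...,0]>x[0])&(W[...,0]<x[1])&(W[...,1]>y[0])&(W[...,1]<y[1])&(W[...,2]>z[0])&(W[...,2]<z[1])
    p=W[m]
    if len(p)<8: return len(p),None
    r=cv2.minAreaRect((p[:,:2]*1000).astype(np.float32))
    return len(p),np.round(r[0],1),np.round(r[1],1),round(r[2],1),np.round(np.median(p,0),4)
E
python3 - <<'E'
from h import *
W=cloud(snap('top'))
print('lidtop',rect(W,(.45,.7),(-.4,-.15),(.11,.12)))
print('handle',rect(W,(.57,.63),(-.33,-.22),(.138,.16)))
print('bar',rect(W,(.515,.55),(-.31,-.23),(.128,.16)))
print('posts',rect(W,(.44,.49),(-.35,-.2),(.123,.16)))
print('mat',rect(W,(.25,.49),(.15,.4),(.002,.007)))
print('tray',rect(W,(.48,.66),(.1,.46),(.013,.025)))
print('tin',rect(W,(.32,.45),(-.35,-.18),(.02,.04)))
E
```

```text
lidtop (6665, array([ 563.1, -269.7]), array([181.5, 206.6]), 88.4, array([ 0.5754, -0.2678,  0.1165]))
handle (217, array([ 597.7, -269.8]), array([69.5, 12.9]), 89.0, array([ 0.5969, -0.2694,  0.146 ]))
bar (180, array([ 527.8, -268.4]), array([23.8, 59.1]), 0.8, array([ 0.5333, -0.2678,  0.1396]))
posts (313, array([ 474.7, -266.7]), array([89.8, 29.7]), 88.4, array([ 0.4684, -0.2672,  0.1267]))
mat (7205, array([370., 275.]), array([249.9, 239.9]), 90.0, array([0.3771, 0.2723, 0.0045]))
tray (1156, array([566.8, 285. ]), array([131. , 311.5]), 0.7, array([0.5694, 0.2918, 0.0187]))
tin (822, array([ 390.4, -268.9]), array([81. , 49.8]), 80.3, array([ 0.3902, -0.2678,  0.0283]))
```

The top view shows the hasp over the lid around px (422,222), the lid handle at (425,175), the tray at (165,192) and the mat at (168,272). The seed tin is in front of the caddy at (408,277). Positions agree with the given sizes. I'll turn the tool so that it closes along x and go above the hasp bar.

Request:
send_rows(
  steps=[
    [0, 0, 0, -8],
    [0, 0, 0, -8],
    [0, 0, 0, -8],
    [0, 0, 0, -8],
    [0, 0, 0, -8],
    [0, 0, 0, -8],
    [0, 0, 0, -8],
    [0, 0, 0, -8],
    [0.023, 0.0305, 0, 0],
    [0.023, 0.0305, 0, 0],
    [0.023, 0.0305, 0, 0],
    [0.023, 0.0305, 0, 0],
    [0.023, 0.0305, 0, 0],
    [0.023, 0.0305, 0, 0],
    [0.023, 0.0305, 0, 0],
    [0.023, 0.0305, 0, 0],
    [0.023, 0.0305, 0, 0],
    [0.023, 0.0305, 0, 0],
  ],
  grip=0.032,
)

```text
time_s: 3.15
position: [0.5408, -0.2763, 0.2314]
ee_rot: [0.0, 0.716, 0.699, -0.0]
contact_force: [0.4, -0.6, -0.7]
finger_gap: 0.372
grasp_force: 0.0
```

```bash
python3 - <<'E'
from h import *
st()
im=snap('top'); c=nets.cut_out('top','mat_mid')
print(len(c)); 
im2=snap('side')
for q in ['hasp_bar','lid_handle','hasp_hinge','mat_mid']:
  for cam in ('top','side'): print(q,cam,[(np.round(o['position'],3).tolist(),round(o['p'],2)) for o in nets.pinpoint(cam,q)[:1]])
# mat by color texture: edges at z=4mm
W=cloud(im); hsv=cv2.cvtColor(im['color'],cv2.COLOR_RGB2HSV)
m=(W[...,0]>.27)&(W[...,0]<.495)&(W[...,1]>.13)&(W[...,1]<.42)&(W[...,2]>.0028)&(W[...,2]<.012)
m=cv2.morphologyEx(m.astype(np.uint8),cv2.MORPH_OPEN,np.ones((5,5)))
p=W[m>0]; print(np.percentile(p,[1,99],axis=0)); print(cv2.minAreaRect((p[:,:2]*1000).astype(np.float32)))
E
```

```text
t 3.15 pos [0.5408, -0.2763, 0.2314] rot [0.0001, 0.7155, 0.6986, -0.0] F [0.3874, -0.5709, -0.7008] gap 0.372 gf 0.0
1
hasp_bar top [([0.531, -0.267, 0.139], 0.74)]
hasp_bar side [([0.531, -0.275, 0.136], 0.65)]
lid_handle top [([0.596, -0.27, 0.133], 0.87)]
lid_handle side [([0.596, -0.273, 0.141], 0.87)]
hasp_hinge top [([0.463, -0.267, 0.122], 0.96)]
hasp_hinge side [([0.73, -0.012, 0.003], 0.7)]
mat_mid top [([0.379, 0.272, 0.003], 0.56)]
mat_mid side [([0.382, 0.269, 0.003], 0.72)]
[[0.28851176 0.17245351 0.0028525 ]
 [0.48218884 0.36684463 0.00979508]]
((384.5581970214844, 269.92864990234375), (197.91046142578125, 199.01412963867188), 87.99240112304688)
```

Request:
send_rows(
  steps=[
    [0.006, -0.008, 0.02, 0],
    [0, 0, 0.025, 0],
    [0, 0, 0.02, 0],
    [0, 0, 0.015, 0],
    [0, 0, 0.015, 0],
    [0, 0, 0.014, 0],
    [0, 0, 0, 0],
  ],
  grip=0.032,
)

```text
time_s: 4.4
position: [0.5304, -0.2707, 0.1202]
ee_rot: [-0.002, 0.716, 0.698, -0.0]
contact_force: [-0.3, -0.5, -0.4]
finger_gap: 0.377
grasp_force: 0.0
```

Request:
send_rows(
  steps=[
    [0, 0, 0, 0],
    [0, 0, 0, 0],
    [0, 0, 0, 0],
    [0, 0, 0, 0],
    [0, 0, 0, 0],
    [0, 0, 0, 0],
  ],
  grip=0.0,
)

```text
time_s: 5.0
position: [0.5327, -0.2716, 0.1232]
ee_rot: [0.001, 0.716, 0.699, 0.0]
contact_force: [3.0, -0.1, 2.3]
finger_gap: 0.085
grasp_force: 58.8
```

```bash
python3 - <<'E'
from h import *
s=st()
snap('side','side1')
# arc increments about hinge, bar now assumed at TCP x
a0=np.arctan2(14,68); a=a0+np.linspace(0,2.25,19); x=69.4*np.cos(a); z=69.4*np.sin(a)
print(np.round(np.c_[np.diff(x),np.diff(z)],1).tolist())
E
```

```text
t 5.0 pos [0.5327, -0.2716, 0.1232] rot [0.0012, 0.7155, 0.6986, 0.0003] F [2.9685, -0.0924, 2.2679] gap 0.085 gf 58.8
[[-2.3, 8.4], [-3.3, 8.0], [-4.3, 7.5], [-5.2, 7.0], [-6.0, 6.3], [-6.7, 5.5], [-7.4, 4.6], [-7.9, 3.6], [-8.3, 2.6], [-8.5, 1.6], [-8.7, 0.5], [-8.6, -0.6], [-8.5, -1.7], [-8.2, -2.7], [-7.8, -3.7], [-7.3, -4.7], [-6.7, -5.6], [-5.9, -6.3]]
```

View pics/side1.png

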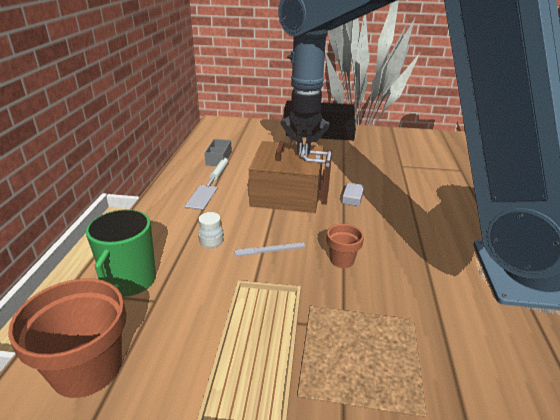

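The side view shows the fingers on the hasp bar at about px (308,150), with a grip force of 59 N. I'll swing it along the arc.

Request:
send_rows(
  steps=[
    [0, -0.0023, -0.0084, 0],
    [0, -0.0033, -0.008, 0],
    [0, -0.0043, -0.0075, 0],
    [0, -0.0052, -0.007, 0],
    [0, -0.006, -0.0063, 0],
    [0, -0.0067, -0.0055, 0],
    [0, -0.0074, -0.0046, 0],
    [0, -0.0079, -0.0036, 0],
    [0, -0.0083, -0.0026, 0],
    [0, 0, 0, 0],
  ],
)

```text
time_s: 6.05
position: [0.484, -0.2704, 0.1804]
ee_rot: [0.005, 0.716, 0.699, 0.003]
contact_force: [7.4, 4.6, 21.0]
finger_gap: 0.084
grasp_force: 59.6
```

Request:
send_rows(
  steps=[
    [0, -0.0085, -0.0016, 0],
    [0, -0.0087, -0.0005, 0],
    [0, -0.0086, 0.0006, 0],
    [0, -0.0085, 0.0017, 0],
    [0, -0.0082, 0.0027, 0],
    [0, -0.0078, 0.0037, 0],
    [0, -0.0073, 0.0047, 0],
    [0, -0.0067, 0.0056, 0],
    [0, -0.0059, 0.0063, 0],
    [0, 0, 0, 0],
    [0, 0, 0, 0],
  ],
)

```text
time_s: 7.15
position: [0.4089, -0.2676, 0.152]
ee_rot: [-0.001, 0.715, 0.699, -0.0]
contact_force: [-0.9, 2.0, 3.2]
finger_gap: 0.084
grasp_force: 64.4
```

Request:
send_rows(
  steps=[
    [0, 0, 0, 0],
    [0, 0, 0, 0],
    [0, 0, 0, 0],
  ],
  grip=0.028,
)

```text
time_s: 7.45
position: [0.41, -0.2683, 0.1522]
ee_rot: [-0.0, 0.716, 0.699, -0.0]
contact_force: [-0.3, 0.0, 0.2]
finger_gap: 0.329
grasp_force: 0.0
```

Request:
send_rows(
  steps=[
    [0, 0, -0.02, 0],
    [0, 0, -0.03, 0],
    [0, 0, -0.03, 0],
    [0, 0, -0.02, 0],
    [0, 0.03, 0, 0],
    [0, 0.04, 0, 0],
    [0, 0.04, 0, 0],
    [0, 0.04, 0, 0],
    [0, 0.03, 0, 0],
    [0, 0, 0, 0],
  ],
  grip=0.04,
)

```text
time_s: 8.45
position: [0.593, -0.2722, 0.2508]
ee_rot: [-0.0, 0.715, 0.699, 0.0]
contact_force: [0.1, -0.3, 0.4]
finger_gap: 0.468
grasp_force: 0.0
```

```bash
python3 - <<'E'
from h import *
s=st()
im=snap('top','top1'); snap('side')
for q in ['hasp_bar','lid_handle','lid_rim']:
  for cam in ('top','side'): print(q,cam,[(np.round(o['position'],3).tolist(),round(o['p'],2)) for o in nets.pinpoint(cam,q)[:2]])
E
```

```text
t 8.45 pos [0.593, -0.2722, 0.2508] rot [-0.0004, 0.7148, 0.6993, 0.0002] F [0.0902, -0.3065, 0.3579] gap 0.468 gf 0.0
hasp_bar top []
hasp_bar side [([0.409, -0.265, 0.163], 0.48)]
lid_handle top [([0.595, -0.272, 0.134], 0.67)]
lid_handle side [([0.559, -0.011, -0.002], 0.72), ([0.596, -0.272, 0.141], 0.61)]
lid_rim top []
lid_rim side [([0.571, -0.273, 0.077], 0.69)]
```

View pics/top1.png

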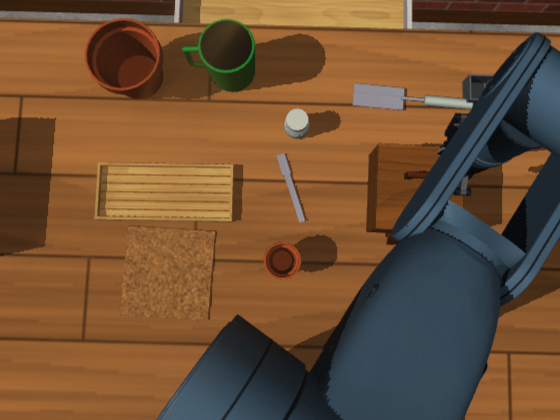

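The hasp now lies back: the side camera puts its bar at (0.409, z 0.163), about 2.25 rad. The top view has the arm covering the caddy. Next is the lid handle.

Request:
send_rows(
  steps=[
    [0.001, 0.003, 0.03, 0],
    [0, 0, 0.03, 0],
    [0, 0, 0.03, 0],
    [0, 0, 0.02, 0],
    [0, 0, 0.01, 0],
    [0, 0, 0.008, 0],
    [0, 0, 0, 0],
    [0, 0, 0, 0],
  ],
  grip=0.04,
)

```text
time_s: 9.65
position: [0.5937, -0.2721, 0.1258]
ee_rot: [0.001, 0.716, 0.699, 0.0]
contact_force: [0.0, -0.2, 0.2]
finger_gap: 0.467
grasp_force: 0.0
```

Request:
send_rows(
  steps=[
    [0, 0, 0, 0],
    [0, 0, 0, 0],
    [0, 0, 0, 0],
    [0, 0, 0, 0],
    [0, 0, 0, 0],
    [0, 0, 0, 0],
  ],
  grip=0.0,
)

```text
time_s: 10.25
position: [0.594, -0.272, 0.126]
ee_rot: [0.001, 0.716, 0.699, 0.0]
contact_force: [0.3, -0.2, 5.7]
finger_gap: 0.121
grasp_force: 60.9
```

Request:
send_rows(
  steps=[
    [0, 0, -0.005, 0],
    [0, 0, -0.01, 0],
    [0, 0, -0.015, 0],
    [0, 0, -0.02, 0],
    [0, 0, -0.02, 0],
    [0, 0, -0.02, 0],
    [0, 0, -0.02, 0],
    [0, 0, -0.02, 0],
    [0, 0, -0.01, 0],
    [0, 0, 0, 0],
  ],
)

```text
time_s: 11.25
position: [0.5937, -0.272, 0.2663]
ee_rot: [0.001, 0.716, 0.699, 0.0]
contact_force: [0.9, 0.7, -2.3]
finger_gap: 0.124
grasp_force: 59.8
```

```bash
python3 - <<'E'
from h import *
s=st(); print(np.round(s['q'],2)); snap('side','side2')
E
```

```text
t 11.25 pos [0.5937, -0.272, 0.2663] rot [0.0014, 0.7155, 0.6986, 0.0003] F [0.9263, 0.6596, -2.3031] gap 0.124 gf 59.8
[-0.6   0.43  1.21 -0.    1.5  -0.58]
```

View pics/side2.png

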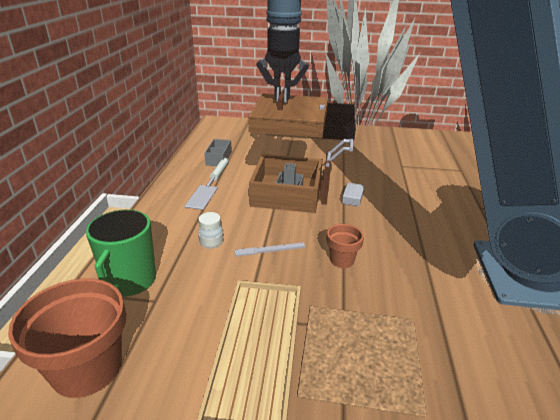

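The lid is up and level, the hasp is back at about px (341,150), and the nest shows in the caddy at (290,175). I'll take the lid to the mat.

Request:
send_rows(
  steps=[
    [0.02, -0.008, 0, 0],
    [0.034, -0.013, 0, 0],
    [0.034, -0.013, 0, 0],
    [0.034, -0.013, 0, 0],
    [0.034, -0.013, 0, 0],
    [0.034, -0.013, 0, 0],
    [0.034, -0.013, 0, 0],
    [0.034, -0.013, 0, 0],
    [0.034, -0.013, 0, 0],
    [0.034, -0.013, 0, 0],
    [0.034, -0.013, 0, 0],
    [0.034, -0.013, 0, 0],
    [0.034, -0.013, 0, 0],
    [0.034, -0.013, 0, 0],
    [0.034, -0.013, 0, 0],
    [0.034, -0.013, 0, 0],
    [0.008, 0, 0, 0],
    [0, 0, 0, 0],
  ],
)

```text
time_s: 13.1
position: [0.4023, 0.2719, 0.2635]
ee_rot: [-0.0, 0.715, 0.7, -0.001]
contact_force: [-0.4, -0.6, -3.4]
finger_gap: 0.122
grasp_force: 59.8
```

```bash
python3 - <<'E'
from h import *
s=st(); W=cloud(snap('side'))
im=snap('top')
for cam in('top','side'):
  for q in('potA_mid','potB_mid','potC_mid','potD_mid'): print(cam,q,[(np.round(o['position'],3).tolist(),round(o['p'],2)) for o in nets.pinpoint(cam,q)[:2]])
W=cloud(im)
cv2.imwrite('pics/nest1.png',cv2.resize(im['color'][130:250,350:490,::-1],None,fx=4,fy=4,interpolation=cv2.INTER_CUBIC))
for z in [(.084,.095),(.074,.084),(.062,.0735),(.045,.0615)]:
  print(z,rect(W,(.49,.655),(-.35,-.19),z))
E
```

```text
t 13.1 pos [0.4023, 0.2719, 0.2635] rot [-0.0003, 0.7145, 0.6996, -0.0009] F [-0.392, -0.6318, -3.4136] gap 0.122 gf 59.8
top potA_mid [([0.57, -0.271, 0.031], 0.84)]
top potB_mid []
top potC_mid []
top potD_mid [([0.569, -0.266, 0.052], 0.83)]
side potA_mid [([0.569, -0.268, 0.029], 0.65)]
side potB_mid []
side potC_mid []
side potD_mid [([0.57, -0.263, 0.052], 0.58)]
(0.084, 0.095) (98, array([ 569. , -264.8]), array([29.8, 29. ]), 85.2, array([ 0.5693, -0.2638,  0.0899]))
(0.074, 0.084) (215, array([ 572.5, -270.2]), array([164.9, 159.6]), 0.1, array([ 0.4948, -0.2663,  0.076 ]))
(0.062, 0.0735) (208, array([ 572.5, -270.7]), array([164.5, 159. ]), 0.3, array([ 0.5532, -0.3063,  0.0708]))
(0.045, 0.0615) (404, array([ 576.4, -289.4]), array([121.5, 157.9]), 89.3, array([ 0.5664, -0.2891,  0.0507]))
```

View pics/nest1.png

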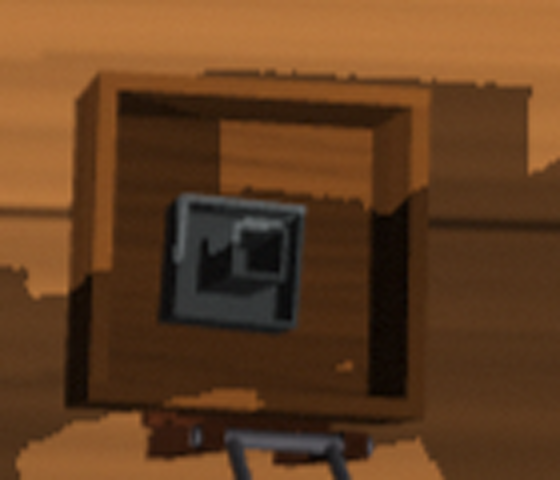

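The crop shows only two pots: the outer pot A, with its middle at about crop px (232,262), and pot D (29 mm, rim z 0.09 m) inside it at (260,250). I'll lower the lid onto the mat.

Request:
send_rows(
  steps=[
    [0, 0, 0.03, 0],
    [0, 0, 0.04, 0],
    [0, 0, 0.04, 0],
    [0, 0, 0.03, 0],
    [0, 0, 0.02, 0],
    [0, 0, 0.015, 0],
    [0, 0, 0.01, 0],
    [0, 0, 0.006, 0],
    [0, 0, 0.005, 0],
    [0, 0, 0, 0],
    [0, 0, 0, 0],
  ],
)

```text
time_s: 14.7
position: [0.4036, 0.2712, 0.0691]
ee_rot: [0.0, 0.716, 0.699, 0.0]
contact_force: [0.2, 0.1, -3.3]
finger_gap: 0.123
grasp_force: 59.7
```

Request:
send_rows(
  steps=[
    [0, 0, 0, 0],
    [0, 0, 0, 0],
    [0, 0, 0, 0],
    [0, 0, 0, 0],
  ],
  grip=0.045,
)

```text
time_s: 15.1
position: [0.4034, 0.2712, 0.069]
ee_rot: [0.0, 0.716, 0.699, 0.0]
contact_force: [0.6, -0.6, -0.2]
finger_gap: 0.527
grasp_force: 0.0
```

Request:
send_rows(
  steps=[
    [0, 0, -0.02, 0],
    [0, 0, -0.04, 0],
    [0, 0, -0.04, 0],
    [0, 0, -0.04, 0],
    [0, 0, -0.04, 0],
    [0, 0, -0.02, 0],
    [0, 0, 0, 0],
  ],
)

```text
time_s: 15.8
position: [0.4048, 0.2718, 0.2724]
ee_rot: [0.002, 0.715, 0.699, 0.003]
contact_force: [0.3, 0.0, 0.6]
finger_gap: 0.519
grasp_force: 0.0
```

```bash
python3 - <<'E'
from h import *
s=st(); ims=snap('side','side3'); im=snap('top')
for cam in('top','side'):
  for q in('lid_handle','lid_rim'): print(cam,q,[(np.round(o['position'],3).tolist(),round(o['p'],2)) for o in nets.pinpoint(cam,q)[:2]])
W=cloud(im); Ws=cloud(ims)
for w in(W,Ws): 
  print(rect(w,(.27,.5),(.16,.39),(.05,.063)),rect(w,(.37,.43),(.2,.34),(.075,.1)))
  print('D',rect(w,(.53,.61),(-.31,-.22),(.085,.096)),'A',rect(w,(.52,.62),(-.32,-.215),(.044,.055)))
c=nets.cut_out('top','potA_mid'); print(len(c))
E
```

```text
t 15.8 pos [0.4048, 0.2718, 0.2724] rot [0.0015, 0.7155, 0.6986, 0.0034] F [0.2872, 0.001, 0.6082] gap 0.519 gf 0.0
top lid_handle [([0.415, 0.01, 0.003], 0.72), ([0.406, 0.274, 0.076], 0.57)]
top lid_rim []
side lid_handle [([0.4, 0.27, 0.08], 0.6)]
side lid_rim [([0.381, 0.27, 0.018], 0.78)]
(6189, array([383.9, 272.6]), array([180.2, 180.7]), 88.3, array([0.3791, 0.2628, 0.0569])) (196, array([405.9, 271.9]), array([69.7, 12. ]), 88.4, array([0.406 , 0.2709, 0.0863]))
D (98, array([ 569. , -264.9]), array([30.2, 29. ]), 87.9, array([ 0.5704, -0.2644,  0.0899])) A (266, array([ 569.3, -264.3]), array([69.5, 68.6]), 85.8, array([ 0.5697, -0.2636,  0.0499]))
(9022, array([381.8, 271.7]), array([183., 180.]), 88.5, array([0.3776, 0.2923, 0.0575])) (289, array([403.9, 272.6]), array([69.9, 12.2]), 88.4, array([0.4043, 0.2797, 0.0868]))
D (73, array([ 566.2, -265.5]), array([33. , 29.8]), 84.0, array([ 0.567 , -0.2606,  0.0909])) A (116, array([ 566.4, -268.3]), array([67.9, 68.6]), 85.8, array([ 0.5657, -0.2633,  0.0506]))
2
```

View pics/side3.png

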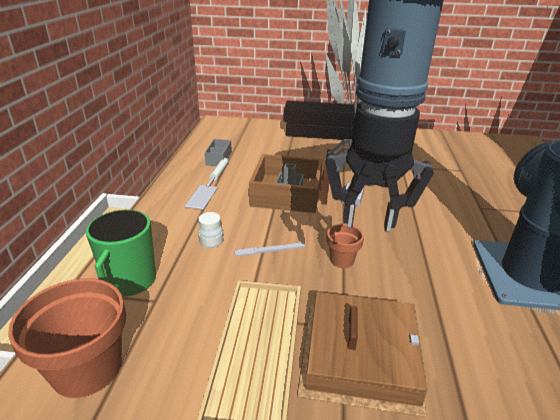

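The lid is flat on the mat, with its catch towards the robot (px (414,340)). The pots are centred at (0.568, -0.266) with a yaw of about -4°. Now pot D.

Request:
send_rows(
  steps=[
    [-0.02, 0.006, 0, 0],
    [-0.034, 0.0113, 0, 0],
    [-0.034, 0.0113, 0, 0],
    [-0.034, 0.0113, 0, 0],
    [-0.034, 0.0113, 0, 0],
    [-0.034, 0.0113, 0, 0],
    [-0.034, 0.0113, 0, 0],
    [-0.034, 0.0113, 0, 0],
    [-0.034, 0.0113, 0, 0],
    [-0.034, 0.0113, 0, 0],
    [-0.034, 0.0113, 0, 0],
    [-0.034, 0.0113, 0, 0],
    [-0.034, 0.0113, 0, 0],
    [-0.034, 0.0113, 0, 0],
    [-0.034, 0.0113, 0, 0],
    [-0.034, 0.0113, 0, 0],
    [-0.003, 0, 0, 0],
    [0, 0, 0, 2.6],
    [0, 0, 0, 0],
  ],
  grip=0.048,
)

```text
time_s: 18.05
position: [0.5654, -0.2657, 0.2674]
ee_rot: [-0.001, 0.732, 0.682, -0.0]
contact_force: [0.2, 0.6, 0.7]
finger_gap: 0.564
grasp_force: 0.0
```

```bash
python3 - <<'E'
from h import *
s=st(); ims=snap('side'); im=snap('top')
for w in(cloud(im),cloud(ims)): 
  print('D',rect(w,(.53,.61),(-.31,-.22),(.085,.096)),'A',rect(w,(.52,.62),(-.32,-.215),(.044,.055)))
E
```

```text
t 18.05 pos [0.5654, -0.2657, 0.2674] rot [-0.0012, 0.7315, 0.6818, -0.0001] F [0.1597, 0.6127, 0.651] gap 0.564 gf 0.0
D (95, array([ 569.2, -265. ]), array([29.9, 29.7]), 86.8, array([ 0.5694, -0.2645,  0.0895])) A (216, array([ 569.5, -264.5]), array([68.7, 68.5]), 85.7, array([ 0.5779, -0.2525,  0.0499]))
D (70, array([ 566.7, -263.5]), array([35.8, 28.5]), 85.0, array([ 0.5671, -0.2573,  0.09  ])) A (115, array([ 566.2, -266.8]), array([69.2, 69. ]), 87.0, array([ 0.5628, -0.2627,  0.0508]))
```

Request:
send_rows(
  steps=[
    [0, 0.0025, 0.03, 0],
    [0, 0, 0.04, 0],
    [0, 0, 0.04, 0],
    [0, 0, 0.03, 0],
    [0, 0, 0.025, 0],
    [0, 0, 0.02, 0],
    [0, 0, 0.015, 0],
    [0, 0, 0.01, 0],
    [0, 0, 0, 0],
    [0, 0, 0, 0],
  ],
  grip=0.048,
)

```text
time_s: 19.15
position: [0.5686, -0.266, 0.0592]
ee_rot: [0.0, 0.731, 0.682, 0.0]
contact_force: [-0.8, -0.0, 0.9]
finger_gap: 0.563
grasp_force: 0.0
```

Request:
send_rows(
  steps=[
    [0, 0, 0, 0],
    [0, 0, 0, 0],
    [0, 0, 0, 0],
    [0, 0, 0, 0],
    [0, 0, 0, 0],
  ],
  grip=0.0,
)

```text
time_s: 19.65
position: [0.569, -0.2665, 0.0599]
ee_rot: [0.001, 0.731, 0.682, 0.0]
contact_force: [-1.3, 1.2, 6.5]
finger_gap: 0.332
grasp_force: 59.6
```

Request:
send_rows(
  steps=[
    [0, 0, -0.005, 0],
    [0, 0, -0.01, 0],
    [0, 0, -0.015, 0],
    [0, 0, -0.02, 0],
    [0, 0, -0.02, 0],
    [0, 0, -0.03, 0],
    [0, 0, -0.03, 0],
    [0, 0, -0.02, 0],
    [0, 0, -0.01, 0],
    [0, 0, 0, 0],
  ],
)

```text
time_s: 20.65
position: [0.5689, -0.2666, 0.2205]
ee_rot: [0.002, 0.731, 0.682, 0.0]
contact_force: [0.2, -0.3, -1.8]
finger_gap: 0.329
grasp_force: 59.0
```

```bash
python3 - <<'E'
from h import *
s=st(); ims=snap('side'); im=snap('top')
for w in(cloud(im),cloud(ims)): 
  print('D',rect(w,(.53,.61),(-.31,-.22),(.085,.096)),'A',rect(w,(.52,.62),(-.32,-.215),(.044,.055)))
a=ims['color'][60:220,200:400,::-1]; cv2.imwrite('pics/s4.png',cv2.resize(a,None,fx=3,fy=3))
E
```

```text
t 20.65 pos [0.5689, -0.2666, 0.2205] rot [0.0016, 0.7312, 0.6822, 0.0003] F [0.1506, -0.2559, -1.7681] gap 0.329 gf 59.0
D (0, None) A (125, array([ 570.1, -256.3]), array([52.3, 68.7]), 85.7, array([ 0.5827, -0.2358,  0.0496]))
D (0, None) A (114, array([ 566.7, -267.9]), array([71.2, 68.3]), 85.9, array([ 0.5663, -0.2956,  0.0506]))
```

View pics/s4.png

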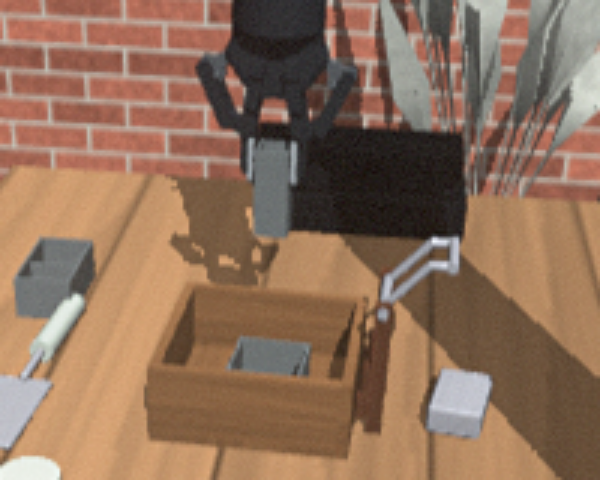

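D is held upright at crop px (273,190) and A stays in the caddy. I'll take D to the tray's left end.

Request:
send_rows(
  steps=[
    [0.02, -0.0014, 0, 0],
    [0.041, -0.0029, 0, 0],
    [0.041, -0.0029, 0, 0],
    [0.041, -0.0029, 0, 0],
    [0.041, -0.0029, 0, 0],
    [0.041, -0.0029, 0, 0],
    [0.041, -0.0029, 0, 0],
    [0.041, -0.0029, 0, 0],
    [0.041, -0.0029, 0, 0],
    [0.041, -0.0029, 0, 0],
    [0.041, -0.0029, 0, 0],
    [0.041, -0.0029, 0, 0],
    [0.041, -0.0029, 0, 0],
    [0.041, -0.0029, 0, 0],
    [0.041, -0.0029, 0, 0],
    [0.041, -0.0029, 0, 0],
    [0, 0, 0, 0],
  ],
)

```text
time_s: 22.45
position: [0.5647, 0.3761, 0.2163]
ee_rot: [-0.002, 0.729, 0.684, -0.001]
contact_force: [0.4, -0.6, -1.6]
finger_gap: 0.33
grasp_force: 59.1
```

Request:
send_rows(
  steps=[
    [0, 0, 0.03, 0],
    [0, 0, 0.04, 0],
    [0, 0, 0.03, 0],
    [0, 0, 0.025, 0],
    [0, 0, 0.015, 0],
    [0, 0, 0.01, 0],
    [0, 0, 0, 0],
    [0, 0, 0, 0],
  ],
)

```text
time_s: 23.25
position: [0.5681, 0.3707, 0.0696]
ee_rot: [0.0, 0.731, 0.682, 0.001]
contact_force: [0.8, -0.5, 0.5]
finger_gap: 0.329
grasp_force: 59.1
```

Request:
send_rows(
  steps=[
    [0, 0, 0.008, 0],
    [0, 0, 0.005, 0],
    [0, 0, 0.003, 0],
    [0, 0, 0, 0],
    [0, 0, 0, 0],
  ],
)

```text
time_s: 23.75
position: [0.5675, 0.3704, 0.0526]
ee_rot: [-0.0, 0.731, 0.682, -0.0]
contact_force: [0.3, -0.3, -0.8]
finger_gap: 0.33
grasp_force: 59.1
```

Request:
send_rows(
  steps=[
    [0, 0, 0, 0],
    [0, 0, 0, 0],
    [0, 0, 0, 0],
    [0, 0, 0, 0],
  ],
  grip=0.05,
)

```text
time_s: 24.15
position: [0.5676, 0.3704, 0.0527]
ee_rot: [0.0, 0.731, 0.682, 0.0]
contact_force: [-0.4, 0.9, -0.5]
finger_gap: 0.583
grasp_force: 0.0
```

Request:
send_rows(
  steps=[
    [0, 0, -0.01, 0],
    [0, 0, -0.02, 0],
    [0, 0, -0.04, 0],
    [0, 0, -0.04, 0],
    [0, 0, -0.04, 0],
    [0, 0, -0.02, 0],
    [-0.03, 0.002, 0, 0],
    [-0.04, 0.003, 0, 0],
    [-0.04, 0.003, 0, 0],
    [-0.04, 0.003, 0, 0],
    [-0.04, 0.003, 0, 0],
    [0, 0, 0, 0],
  ],
)

```text
time_s: 25.35
position: [0.5687, 0.1753, 0.2237]
ee_rot: [0.001, 0.733, 0.68, -0.0]
contact_force: [-0.0, 0.2, 1.3]
finger_gap: 0.583
grasp_force: 0.0
```

```bash
python3 - <<'E'
from h import *
s=st(); ims=snap('side','side5'); im=snap('top','top5')
for w in(cloud(im),cloud(ims)): 
  print('D',rect(w,(.5,.64),(.3,.44),(.06,.096)),'A',rect(w,(.5,.65),(-.34,-.2),(.044,.055)))
  print('lid',rect(w,(.27,.5),(.16,.39),(.075,.1)))
E
```

```text
t 25.35 pos [0.5687, 0.1753, 0.2237] rot [0.001, 0.7328, 0.6805, -0.0003] F [-0.0412, 0.1729, 1.3116] gap 0.583 gf 0.0
D (174, array([567.8, 370.6]), array([30.4, 29. ]), 86.9, array([0.5688, 0.3687, 0.078 ])) A (228, array([ 569.1, -264.5]), array([69.3, 69.5]), 85.6, array([ 0.57 , -0.269,  0.05 ]))
lid (96, array([408.4, 280.6]), array([ 8.4, 54.1]), 1.6, array([0.4084, 0.2861, 0.0863]))
D (508, array([566. , 370.7]), array([31.4, 29.7]), 83.6, array([0.5664, 0.3754, 0.0756])) A (48, array([ 544.3, -282.6]), array([41.5, 81.7]), 36.2, array([ 0.5621, -0.2966,  0.0502]))
lid (285, array([403.8, 272.6]), array([69.1, 12.3]), 88.3, array([0.4044, 0.2788, 0.0866]))
```

View pics/side5.png

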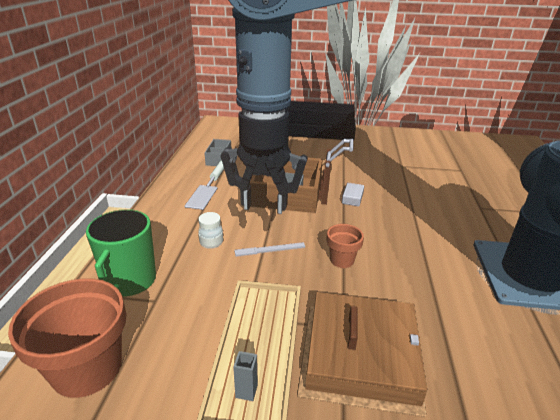

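D stands upright at px (246,375) in the tray. Pot A hasn't moved, so it's next.

Request:
send_rows(
  steps=[
    [-0.02, 0.001, 0, 0],
    [-0.04, 0.0028, 0, 0],
    [-0.04, 0.0028, 0, 0],
    [-0.04, 0.0028, 0, 0],
    [-0.04, 0.0028, 0, 0],
    [-0.04, 0.0028, 0, 0],
    [-0.04, 0.0028, 0, 0],
    [-0.04, 0.0028, 0, 0],
    [-0.04, 0.0028, 0, 0],
    [-0.04, 0.0028, 0, 0],
    [-0.04, 0.0028, 0, 0],
    [-0.02, 0.001, 0, 0],
    [0, 0, 0, 0],
    [0, 0, 0, 0],
  ],
  grip=0.0854,
)

```text
time_s: 26.85
position: [0.5682, -0.2598, 0.2225]
ee_rot: [-0.001, 0.731, 0.682, 0.0]
contact_force: [0.9, -0.2, 0.1]
finger_gap: 1.0
grasp_force: 0.0
```

```bash
python3 - <<'E'
from h import *
s=st(); ims=snap('side'); im=snap('top')
for w in(cloud(im),cloud(ims)): 
  print('A',rect(w,(.5,.65),(-.34,-.2),(.044,.055)))
for cam in('top','side'): print([(np.round(o['position'],3).tolist(),round(o['p'],2)) for o in nets.pinpoint(cam,'potA_mid')[:2]])
E
```

```text
t 26.85 pos [0.5682, -0.2598, 0.2225] rot [-0.0005, 0.7311, 0.6823, 0.0004] F [0.9439, -0.2499, 0.0514] gap 1.0 gf 0.0
A (120, array([ 570. , -259.4]), array([58.4, 68.9]), 85.6, array([ 0.5885, -0.2353,  0.0502]))
A (119, array([ 566.3, -268.9]), array([69.8, 68.3]), 85.4, array([ 0.5653, -0.2954,  0.0506]))
[([0.568, -0.27, 0.033], 0.62)]
[([0.38, 0.273, 0.017], 0.75), ([0.573, -0.266, 0.027], 0.55)]
```

Request:
send_rows(
  steps=[
    [-0.0065, 0, 0.03, 0],
    [0, 0, 0.04, 0],
    [0, 0, 0.04, 0],
    [0, 0, 0.03, 0],
    [0, 0, 0.02, 0],
    [0, 0, 0.02, 0],
    [0, 0, 0.015, 0],
    [0, 0, 0.009, 0],
    [0, 0, 0, 0],
    [0, 0, 0, 0],
  ],
  grip=0.0854,
)

```text
time_s: 28.05
position: [0.5678, -0.2677, 0.0193]
ee_rot: [0.001, 0.731, 0.682, 0.0]
contact_force: [0.0, -0.5, -0.9]
finger_gap: 1.001
grasp_force: 0.0
```

Request:
send_rows(
  steps=[
    [0, 0, 0, 0],
    [0, 0, 0, 0],
    [0, 0, 0, 0],
    [0, 0, 0, 0],
    [0, 0, 0, 0],
  ],
  grip=0.0,
)

```text
time_s: 28.55
position: [0.5682, -0.2683, 0.0202]
ee_rot: [0.001, 0.731, 0.682, 0.0]
contact_force: [-0.1, 0.2, 7.0]
finger_gap: 0.778
grasp_force: 68.9
```

Request:
send_rows(
  steps=[
    [0, 0, -0.005, 0],
    [0, 0, -0.01, 0],
    [0, 0, -0.015, 0],
    [0, 0, -0.02, 0],
    [0, 0, -0.02, 0],
    [0, 0, -0.03, 0],
    [0, 0, -0.03, 0],
    [0, 0, -0.02, 0],
    [0, 0, -0.01, 0],
    [0, 0, 0, 0],
  ],
)

```text
time_s: 29.55
position: [0.5681, -0.2681, 0.181]
ee_rot: [0.002, 0.731, 0.682, 0.0]
contact_force: [0.1, 1.0, 0.1]
finger_gap: 0.785
grasp_force: 68.1
```

```bash
python3 - <<'E'
from h import *
s=st(); ims=snap('side')
a=ims['color'][60:220,200:400,::-1]; cv2.imwrite('pics/s6.png',cv2.resize(a,None,fx=3,fy=3))
E
```

```text
t 29.55 pos [0.5681, -0.2681, 0.181] rot [0.0019, 0.7312, 0.6822, 0.0004] F [0.0907, 1.0105, 0.1476] gap 0.785 gf 68.1
```

View pics/s6.png

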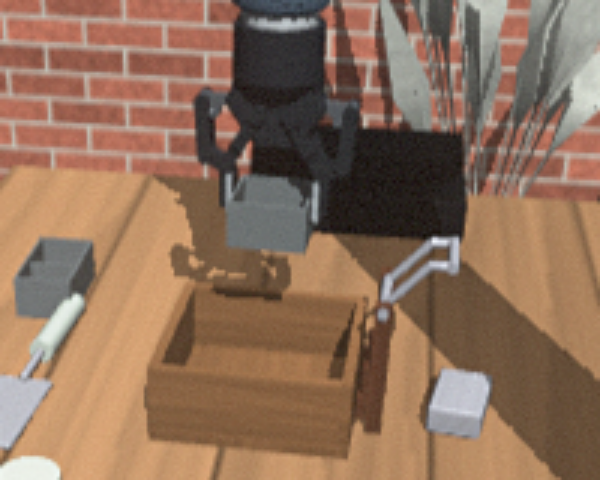

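A is held level (crop px (270,212)) and the caddy is empty. I'll take A to the tray at y = 0.24.

Request:
send_rows(
  steps=[
    [0.02, -0.0014, 0, 0],
    [0.0405, -0.003, 0, 0],
    [0.0405, -0.003, 0, 0],
    [0.0405, -0.003, 0, 0],
    [0.0405, -0.003, 0, 0],
    [0.0405, -0.003, 0, 0],
    [0.0405, -0.003, 0, 0],
    [0.0405, -0.003, 0, 0],
    [0.0405, -0.003, 0, 0],
    [0.0405, -0.003, 0, 0],
    [0.0405, -0.003, 0, 0],
    [0.0405, -0.003, 0, 0],
    [0.0405, -0.003, 0, 0],
    [0, 0, 0, 0],
    [0, 0, 0, 0],
  ],
)

```text
time_s: 31.1
position: [0.5633, 0.2411, 0.1769]
ee_rot: [-0.001, 0.73, 0.683, -0.002]
contact_force: [0.2, -1.2, -1.1]
finger_gap: 0.785
grasp_force: 68.1
```

Request:
send_rows(
  steps=[
    [0, 0, 0.03, 0],
    [0, 0, 0.04, 0],
    [0, 0, 0.03, 0],
    [0, 0, 0.025, 0],
    [0, 0, 0.015, 0],
    [0, 0, 0.01, 0],
    [0, 0, 0, 0],
    [0, 0, 0, 0],
  ],
)

```text
time_s: 31.9
position: [0.5654, 0.2393, 0.029]
ee_rot: [0.0, 0.731, 0.682, 0.0]
contact_force: [0.0, 0.2, -0.0]
finger_gap: 0.784
grasp_force: 68.1
```

Request:
send_rows(
  steps=[
    [0, 0, 0.006, 0],
    [0, 0, 0.004, 0],
    [0, 0, 0.0025, 0],
    [0, 0, 0, 0],
    [0, 0, 0, 0],
  ],
)

```text
time_s: 32.4
position: [0.5651, 0.2399, 0.0162]
ee_rot: [0.0, 0.731, 0.682, 0.0]
contact_force: [-0.4, 0.8, 0.8]
finger_gap: 0.783
grasp_force: 68.1
```

Request:
send_rows(
  steps=[
    [0, 0, 0, 0],
    [0, 0, 0, 0],
    [0, 0, 0, 0],
    [0, 0, 0, 0],
  ],
  grip=0.0854,
)

```text
time_s: 32.8
position: [0.5651, 0.2398, 0.0161]
ee_rot: [-0.0, 0.731, 0.682, 0.0]
contact_force: [0.3, 0.1, 0.1]
finger_gap: 1.004
grasp_force: 0.0
```

Request:
send_rows(
  steps=[
    [0, 0, -0.01, 0],
    [0, 0, -0.02, 0],
    [0, 0, -0.04, 0],
    [0, 0, -0.04, 0],
    [0, 0, -0.04, 0],
    [0, 0, -0.04, 0],
    [0, 0, -0.03, 0],
    [-0.04, 0.002, 0, 0],
    [-0.04, 0.003, 0, 0],
    [-0.04, 0.003, 0, 0],
    [-0.04, 0.003, 0, 0],
    [0, 0, 0, 0],
  ],
)

```text
time_s: 34.0
position: [0.5651, 0.0748, 0.237]
ee_rot: [0.001, 0.733, 0.68, -0.0]
contact_force: [-0.5, 0.5, -0.8]
finger_gap: 0.998
grasp_force: 0.0
```

```bash
python3 - <<'E'
from h import *
s=st(); ims=snap('side','side7'); im=snap('top')
for w in(cloud(im),cloud(ims)): 
  print('D',rect(w,(.5,.64),(.3,.44),(.06,.096)),'A',rect(w,(.5,.64),(.17,.31),(.035,.055)))
  print('lid',rect(w,(.25,.495),(.1,.45),(.05,.063)),rect(w,(.27,.5),(.16,.39),(.075,.1)))
E
```

```text
t 34.0 pos [0.5651, 0.0748, 0.237] rot [0.0011, 0.7328, 0.6804, -0.0004] F [-0.5365, 0.4901, -0.7558] gap 0.998 gf 0.0
D (183, array([568.3, 370.7]), array([31.7, 29.7]), 85.0, array([0.568 , 0.3703, 0.0783])) A (118, array([565.1, 220.8]), array([28.5, 68.8]), 82.2, array([0.5644, 0.2113, 0.0459]))
lid (2200, array([384. , 273.1]), array([181.1, 179.9]), 88.5, array([0.419 , 0.2392, 0.0569])) (27, array([404.4, 240.6]), array([ 6.8, 10.9]), 83.9, array([0.4033, 0.2397, 0.0849]))
D (508, array([566.3, 370.6]), array([31.2, 29.4]), 86.1, array([0.5662, 0.3753, 0.0756])) A (598, array([565.1, 242. ]), array([71.2, 68.6]), 85.9, array([0.5665, 0.249 , 0.044 ]))
lid (9013, array([381.8, 271.8]), array([183.8, 179.9]), 88.5, array([0.3777, 0.2922, 0.0575])) (287, array([403.8, 272.8]), array([70.6, 12.2]), 88.4, array([0.4043, 0.2795, 0.0868]))
```

View pics/side7.png

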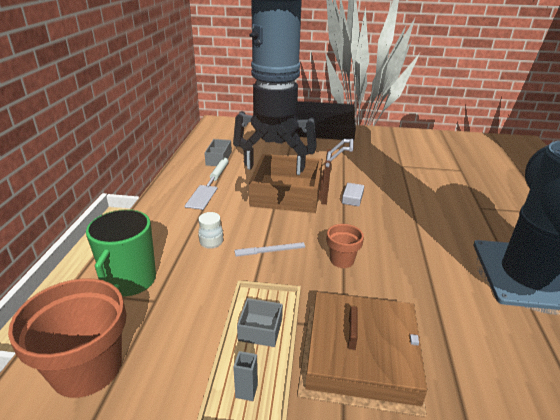

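Both pots stand upright in the tray, A at px (260,322) and D at (246,375), and the lid hasn't moved. I'll fetch the lid.

Request:
send_rows(
  steps=[
    [0, 0, 0, -2.6],
    [0.0322, -0.0277, 0, 0],
    [0.0322, -0.0277, 0, 0],
    [0.0322, -0.0277, 0, 0],
    [0.0322, -0.0277, 0, 0],
    [0.0322, -0.0277, 0, 0],
    [0.0322, -0.0277, 0, 0],
    [0, 0, 0, 0],
    [0, 0, 0, 0],
  ],
  grip=0.042,
)

```text
time_s: 35.0
position: [0.4024, 0.2783, 0.2366]
ee_rot: [0.0, 0.714, 0.7, 0.0]
contact_force: [0.6, 0.4, 0.3]
finger_gap: 0.49
grasp_force: 0.0
```

```bash
python3 - <<'E'
from h import *
s=st(); ims=snap('side'); im=snap('top')
for w in(cloud(im),cloud(ims)): 
  print('lid',rect(w,(.25,.495),(.1,.45),(.05,.063)),rect(w,(.27,.5),(.16,.39),(.075,.1)))
  print('caddy rim',rect(w,(.47,.68),(-.4,-.15),(.07,.079)))
  print('bar',rect(w,(.38,.43),(-.31,-.23),(.145,.18)))
E
```

```text
t 35.0 pos [0.4024, 0.2783, 0.2366] rot [0.0002, 0.714, 0.7002, 0.0004] F [0.5596, 0.3765, 0.3112] gap 0.49 gf 0.0
lid (5994, array([383.8, 272.6]), array([180.1, 180.3]), 88.6, array([0.3782, 0.2604, 0.0569])) (197, array([405.8, 272.3]), array([69.6, 12. ]), 88.4, array([0.406 , 0.2706, 0.0864]))
caddy rim (1548, array([ 568.3, -270. ]), array([182. , 197.3]), 88.4, array([ 0.5716, -0.2706,  0.0745]))
bar (223, array([ 417.8, -264.9]), array([23.1, 58.1]), 1.6, array([ 0.4133, -0.2657,  0.1674]))
lid (9032, array([381.8, 271.5]), array([183.9, 180. ]), 88.4, array([0.3777, 0.2924, 0.0575])) (288, array([403.9, 272.6]), array([69.5, 12. ]), 88.5, array([0.4045, 0.2797, 0.0868]))
caddy rim (701, array([ 566.3, -271.7]), array([187.9, 195.3]), 88.0, array([ 0.5731, -0.2402,  0.0758]))
bar (81, array([ 417.8, -265.4]), array([59.5, 23.6]), 89.3, array([ 0.4137, -0.2581,  0.1687]))
```

Request:
send_rows(
  steps=[
    [-0.007, 0.001, 0.03, 0.2],
    [0, 0, 0.04, 0],
    [0, 0, 0.04, 0],
    [0, 0, 0.025, 0],
    [0, 0, 0.02, 0],
    [0, 0, 0.012, 0],
    [0, 0, 0, 0],
    [0, 0, 0, 0],
  ],
)

```text
time_s: 35.9
position: [0.4051, 0.2693, 0.0696]
ee_rot: [0.0, 0.717, 0.697, 0.0]
contact_force: [0.3, -0.1, 0.2]
finger_gap: 0.488
grasp_force: 0.0
```

Request:
send_rows(
  steps=[
    [0, 0, 0, 0],
    [0, 0, 0, 0],
    [0, 0, 0, 0],
    [0, 0, 0, 0],
    [0, 0, 0, 0],
    [0, 0, 0, 0],
  ],
  grip=0.0,
)

```text
time_s: 36.5
position: [0.4049, 0.2698, 0.0703]
ee_rot: [0.0, 0.717, 0.697, 0.001]
contact_force: [-1.6, -0.8, 5.9]
finger_gap: 0.121
grasp_force: 60.5
```

Request:
send_rows(
  steps=[
    [0, 0, -0.005, 0],
    [0, 0, -0.01, 0],
    [0, 0, -0.02, 0],
    [0, 0, -0.03, 0],
    [0, 0, -0.04, 0],
    [0, 0, -0.04, 0],
    [0, 0, -0.03, 0],
    [0, 0, -0.02, 0],
    [0, 0, 0, 0],
    [0, 0, 0, 0],
  ],
)

```text
time_s: 37.5
position: [0.4038, 0.2694, 0.2638]
ee_rot: [-0.0, 0.717, 0.697, -0.0]
contact_force: [0.7, -0.4, -4.1]
finger_gap: 0.122
grasp_force: 59.2
```

Request:
send_rows(
  steps=[
    [-0.02, 0.008, 0, 0],
    [-0.034, 0.013, 0, 0],
    [-0.034, 0.013, 0, 0],
    [-0.034, 0.013, 0, 0],
    [-0.034, 0.013, 0, 0],
    [-0.034, 0.013, 0, 0],
    [-0.034, 0.013, 0, 0],
    [-0.034, 0.013, 0, 0],
    [-0.034, 0.013, 0, 0],
    [-0.034, 0.013, 0, 0],
    [-0.034, 0.013, 0, 0],
    [-0.034, 0.013, 0, 0],
    [-0.034, 0.013, 0, 0],
    [-0.034, 0.013, 0, 0],
    [-0.034, 0.013, 0, 0],
    [-0.034, 0.013, 0, 0],
    [-0.008, 0.003, 0, 0],
    [0, 0, 0, 0],
    [0, 0, 0, 0],
  ],
)

```text
time_s: 39.4
position: [0.5946, -0.2727, 0.2624]
ee_rot: [-0.002, 0.717, 0.697, -0.0]
contact_force: [-0.5, 0.5, -3.2]
finger_gap: 0.122
grasp_force: 59.2
```

```bash
python3 - <<'E'
from h import *
s=st(); ims=snap('side'); im=snap('top')
tz=s['position'][2]
for w in(cloud(im),cloud(ims)):
  print('lid top',rect(w,(.45,.7),(-.4,-.15),(tz-.015,tz-.003)))
  print('box',rect(w,(.47,.68),(-.4,-.15),(.02,.079)))
for q in('lid_handle','lid_rim'):
  for cam in('top','side'): print(q,cam,[(np.round(o['position'],3).tolist(),round(o['p'],2)) for o in nets.pinpoint(cam,q)[:1]])
E
```

```text
t 39.4 pos [0.5946, -0.2727, 0.2624] rot [-0.0019, 0.7167, 0.6974, -0.0001] F [-0.5267, 0.4749, -3.2498] gap 0.122 gf 59.2
lid top (3991, array([ 575.1, -268.5]), array([180.2, 179.7]), 88.8, array([ 0.5848, -0.2265,  0.2494]))
box (968, array([ 568.8, -198.3]), array([199.9,  51.7]), 3.4, array([ 0.5666, -0.1835,  0.0715]))
lid top (1657, array([ 572.4, -269.6]), array([184.3, 179.9]), 88.2, array([ 0.5653, -0.2488,  0.2504]))
box (2852, array([ 566.4, -271. ]), array([189.1, 195.1]), 88.4, array([ 0.5717, -0.2159,  0.0539]))
lid_handle top [([0.594, -0.27, 0.266], 0.62)]
lid_handle side [([0.596, -0.271, 0.271], 0.95)]
lid_rim top []
lid_rim side [([0.387, -0.27, 0.003], 0.23)]
```

Request:
send_rows(
  steps=[
    [-0.0015, 0.0005, 0.02, 0],
    [0, 0, 0.03, 0],
    [0, 0, 0.025, 0],
    [0, 0, 0.02, 0],
    [0, 0, 0.012, 0],
    [0, 0, 0.005, 0],
    [0, 0, 0, 0],
    [0, 0, 0, 0],
  ],
)

```text
time_s: 40.5
position: [0.5965, -0.2758, 0.1534]
ee_rot: [0.001, 0.717, 0.697, 0.0]
contact_force: [-0.0, -0.4, -2.9]
finger_gap: 0.123
grasp_force: 59.2
```

```bash
python3 - <<'E'
from h import *
s=st(); ims=snap('side'); im=snap('top')
w=cloud(im); print('lid top',rect(w,(.45,.7),(-.4,-.15),(.127,.152)))
a=ims['color'][100:220,220:370,::-1]; cv2.imwrite('pics/s8.png',cv2.resize(a,None,fx=4,fy=4))
E
```

```text
t 40.5 pos [0.5965, -0.2758, 0.1534] rot [0.001, 0.7167, 0.6974, 0.0002] F [-0.0189, -0.3706, -2.9244] gap 0.123 gf 59.2
lid top (3118, array([ 577.3, -271.6]), array([179.6, 180.5]), 88.7, array([ 0.5931, -0.2209,  0.1396]))
```

View pics/s8.png

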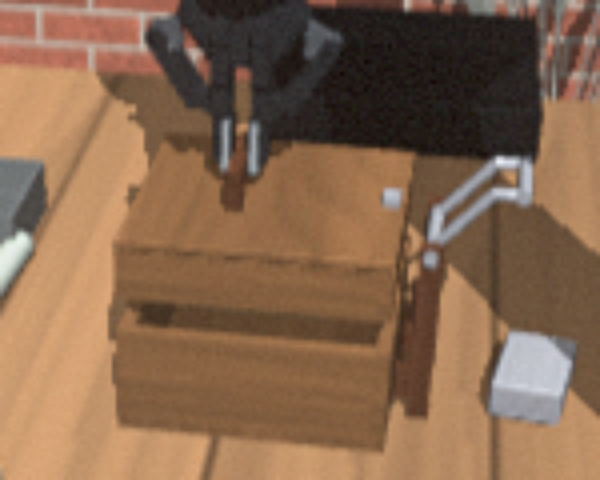

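The lid hovers squarely over the box, with its catch on the hasp's side (crop px (391,197)). I'll nudge it by about 1.5 mm and lower it.

Request:
send_rows(
  steps=[
    [0.0015, -0.0013, 0, 0],
    [0, 0, 0.004, 0],
    [0, 0, 0.004, 0],
    [0, 0, 0.004, 0],
    [0, 0, 0.003, 0],
    [0, 0, 0.003, 0],
    [0, 0, 0.003, 0],
    [0, 0, 0, 0],
    [0, 0, 0, 0],
  ],
)

```text
time_s: 41.5
position: [0.5946, -0.2739, 0.1311]
ee_rot: [-0.0, 0.717, 0.697, -0.0]
contact_force: [-1.3, -0.4, -3.8]
finger_gap: 0.122
grasp_force: 59.2
```

```bash
python3 - <<'E'
from h import *
s=st(); im=snap('top')
w=cloud(im); print('lid top',rect(w,(.45,.7),(-.4,-.15),(.112,.13)))
E
```

```text
t 41.5 pos [0.5946, -0.2739, 0.1311] rot [-0.0001, 0.7168, 0.6973, -0.0] F [-1.3452, -0.4113, -3.7703] gap 0.122 gf 59.2
lid top (2845, array([ 576.2, -269.6]), array([180.1, 178.6]), 89.2, array([ 0.5929, -0.219 ,  0.1172]))
```

Request:
send_rows(
  steps=[
    [0, 0, 0.001, 0],
    [0, 0, 0.0005, 0],
    [0, 0, 0, 0],
    [0, 0, 0, 0],
  ],
)

```text
time_s: 41.95
position: [0.5948, -0.2741, 0.1304]
ee_rot: [0.001, 0.717, 0.697, 0.0]
contact_force: [-1.5, -0.0, 3.3]
finger_gap: 0.12
grasp_force: 60.0
```

Request:
send_rows(
  steps=[
    [0, 0, 0, 0],
    [0, 0, 0, 0],
    [0, 0, 0, 0],
    [0, 0, 0, 0],
  ],
  grip=0.042,
)

```text
time_s: 42.35
position: [0.5946, -0.2739, 0.1295]
ee_rot: [-0.0, 0.717, 0.697, 0.0]
contact_force: [-0.3, -0.7, 1.1]
finger_gap: 0.493
grasp_force: 0.0
```

Request:
send_rows(
  steps=[
    [0, 0, -0.01, 0],
    [0, 0, -0.03, 0],
    [0, 0, -0.04, 0],
    [0, 0, -0.04, 0],
    [0.01, -0.04, 0, 0],
    [0, -0.045, 0, 0],
    [0, -0.045, 0, 0],
    [0, -0.04, 0, 0],
    [0, -0.012, 0, 0],
    [0, 0, 0, 0],
    [0, 0, 0, 0],
  ],
  grip=0.03,
)

```text
time_s: 43.45
position: [0.414, -0.2595, 0.2504]
ee_rot: [0.001, 0.717, 0.697, 0.0]
contact_force: [0.0, 0.5, 0.0]
finger_gap: 0.353
grasp_force: 0.0
```

```bash
python3 - <<'E'
from h import *
s=st(); ims=snap('side'); im=snap('top')
for w in (cloud(im),cloud(ims)):
  for z in((.11,.122),):
    m=(w[...,0]>.5)&(w[...,0]<.66)&(w[...,1]>-.355)&(w[...,1]<-.185)&(w[...,2]>.1)&(w[...,2]<.125); p=w[m]
    A=np.c_[p[:,:2]-[.576,-.27],np.ones(len(p))]; print('plane',np.round(np.linalg.lstsq(A,p[:,2],rcond=None)[0],4),len(p))
  print('bar',rect(w,(.38,.43),(-.31,-.23),(.145,.18)))
for cam in('top','side'):
  for q in('hasp_bar','lid_handle'): print(cam,q,[(np.round(o['position'],3).tolist(),round(o['p'],2)) for o in nets.pinpoint(cam,q)[:1]])
a=ims['color'][100:220,220:370,::-1]; cv2.imwrite('pics/s9.png',cv2.resize(a,None,fx=4,fy=4))
E
```

```text
t 43.45 pos [0.414, -0.2595, 0.2504] rot [0.0011, 0.7169, 0.6971, 0.0003] F [0.039, 0.4508, 0.0123] gap 0.353 gf 0.0
plane [1.000e-04 1.000e-04 1.166e-01] 5973
bar (201, array([ 417.7, -263.4]), array([23.1, 55.1]), 1.6, array([ 0.4127, -0.2626,  0.1673]))
plane [-0.0049 -0.0083  0.1184] 1541
bar (84, array([ 417.5, -265.1]), array([58.8, 23.5]), 89.9, array([ 0.4137, -0.2572,  0.1685]))
top hasp_bar [([0.407, -0.266, 0.164], 0.96)]
top lid_handle [([0.591, -0.271, 0.136], 0.97)]
side hasp_bar [([0.411, -0.266, 0.161], 0.69)]
side lid_handle [([0.591, -0.272, 0.14], 0.91)]
```

View pics/s9.png

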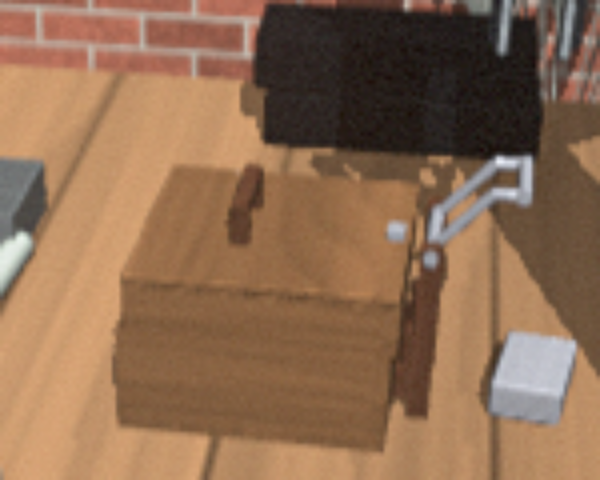

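The lid is level at z 0.1166, the same as at the start, so it is fully seated with the catch on the hasp's side. I'll go to the hasp bar and check the lid's x offset.

Request:
send_rows(
  steps=[
    [-0.007, -0.004, 0.01, 0],
    [0, 0, 0.02, 0],
    [0, 0, 0.02, 0],
    [0, 0, 0.01, 0],
    [0, 0, 0, 0],
    [0, 0, 0, 0],
  ],
  grip=0.034,
)

```text
time_s: 44.35
position: [0.4089, -0.2661, 0.1898]
ee_rot: [0.0, 0.717, 0.697, -0.0]
contact_force: [0.5, 0.2, 0.5]
finger_gap: 0.401
grasp_force: 0.0
```

```bash
python3 - <<'E'
from h import *
s=st(); ims=snap('side'); im=snap('top')
for w in (cloud(im),cloud(ims)):
  print('handle',rect(w,(.57,.63),(-.33,-.22),(.136,.16)),'lid',rect(w,(.483,.7),(-.4,-.15),(.11,.121)))
E
```

```text
t 44.35 pos [0.4089, -0.2661, 0.1898] rot [0.0, 0.7167, 0.6973, -0.0] F [0.5258, 0.1677, 0.5155] gap 0.401 gf 0.0
handle (230, array([ 593.9, -269.6]), array([70.6, 12.9]), 88.7, array([ 0.593 , -0.269 ,  0.1458])) lid (7032, array([ 572.5, -269.3]), array([181.1, 180.8]), 88.6, array([ 0.569 , -0.2669,  0.1165]))
handle (74, array([ 590.9, -268.8]), array([74.7, 11.8]), 89.3, array([ 0.5899, -0.2609,  0.1475])) lid (1917, array([ 569.6, -269.8]), array([185.8, 178.5]), 88.0, array([ 0.5659, -0.2471,  0.1184]))
```

Request:
send_rows(
  steps=[
    [-0.001, 0.001, 0.015, 0],
    [0, 0, 0.015, 0],
    [0, 0, 0.0075, 0],
    [0, 0, 0, 0],
    [0, 0, 0, 0],
  ],
  grip=0.034,
)

```text
time_s: 44.95
position: [0.41, -0.2672, 0.1528]
ee_rot: [0.0, 0.717, 0.697, -0.0]
contact_force: [0.7, -0.2, -0.5]
finger_gap: 0.401
grasp_force: 0.0
```

Request:
send_rows(
  steps=[
    [0, 0, 0, 0],
    [0, 0, 0, 0],
    [0, 0, 0, 0],
    [0, 0, 0, 0],
    [0, 0, 0, 0],
    [0, 0, 0, 0],
  ],
  grip=0.0,
)

```text
time_s: 45.55
position: [0.4091, -0.2672, 0.153]
ee_rot: [0.0, 0.717, 0.697, -0.001]
contact_force: [-5.0, 0.4, 6.6]
finger_gap: 0.088
grasp_force: 58.6
```

Request:
send_rows(
  steps=[
    [0, 0.0059, -0.0063, 0],
    [0, 0.0067, -0.0056, 0],
    [0, 0.0073, -0.0047, 0],
    [0, 0.0078, -0.0037, 0],
    [0, 0.0082, -0.0027, 0],
    [0, 0.0085, -0.0017, 0],
    [0, 0.0086, -0.0006, 0],
    [0, 0.0087, 0.0005, 0],
    [0, 0.0085, 0.0016, 0],
    [0, 0, 0, 0],
  ],
)

```text
time_s: 46.55
position: [0.4819, -0.2694, 0.1774]
ee_rot: [0.002, 0.717, 0.697, 0.001]
contact_force: [1.3, 2.3, 7.3]
finger_gap: 0.087
grasp_force: 63.4
```

Request:
send_rows(
  steps=[
    [0, 0.0083, 0.0026, 0],
    [0, 0.0079, 0.0036, 0],
    [0, 0.0074, 0.0046, 0],
    [0, 0.0067, 0.0055, 0],
    [0, 0.006, 0.0063, 0],
    [0, 0.0052, 0.007, 0],
    [0, 0.0043, 0.0075, 0],
    [0, 0.0033, 0.008, 0],
    [0, 0.0023, 0.0084, 0],
    [0, 0, 0, 0],
    [0, 0, 0, 0],
  ],
)

```text
time_s: 47.65
position: [0.5321, -0.2705, 0.1218]
ee_rot: [0.001, 0.717, 0.697, 0.0]
contact_force: [2.6, -2.9, 4.6]
finger_gap: 0.091
grasp_force: 70.7
```

```bash
python3 - <<'E'
from h import *
s=st(); ims=snap('side'); im=snap('top')
for cam in('top','side'):
  for q in('hasp_bar','lid_handle'): print(cam,q,[(np.round(o['position'],3).tolist(),round(o['p'],2)) for o in nets.pinpoint(cam,q)[:1]])
E
```

```text
t 47.65 pos [0.5321, -0.2705, 0.1218] rot [0.0007, 0.7168, 0.6972, 0.0003] F [2.645, -2.8681, 4.6107] gap 0.091 gf 70.7
top hasp_bar [([0.53, -0.27, 0.138], 0.63)]
top lid_handle [([0.595, -0.27, 0.135], 0.95)]
side hasp_bar [([0.535, -0.272, 0.138], 0.66)]
side lid_handle [([0.591, -0.272, 0.142], 0.9)]
```

Request:
send_rows(
  steps=[
    [0, 0, 0.0015, 0],
    [0, 0, 0, 0],
    [0, 0, 0, 0],
  ],
)

```text
time_s: 48.25
position: [0.5322, -0.2705, 0.1212]
ee_rot: [0.001, 0.717, 0.697, 0.0]
contact_force: [4.5, -3.0, 5.7]
finger_gap: 0.087
grasp_force: 71.1
```

Request:
send_rows(
  steps=[
    [0, 0, 0, 0],
    [0, 0, 0, 0],
    [0, 0, 0, 0],
    [0, 0, 0, 0],
  ],
  grip=0.03,
)

```text
time_s: 48.65
position: [0.5306, -0.2695, 0.1196]
ee_rot: [-0.001, 0.717, 0.697, -0.0]
contact_force: [-0.1, 0.2, -0.2]
finger_gap: 0.35
grasp_force: 0.0
```

Request:
send_rows(
  steps=[
    [0, 0, -0.01, 0],
    [0, 0, -0.03, 0],
    [0, 0, -0.04, 0],
    [0, 0, -0.04, 0],
    [0, -0.04, 0, 0],
    [0, -0.04, 0, 0],
    [0, -0.04, 0, 0],
    [0.04, -0.04, 0, 0],
    [0.05, 0, 0, 0],
    [0.05, 0, 0, 0],
    [0.05, 0, 0, 0],
    [0, 0, 0, 0],
  ],
)

```text
time_s: 49.85
position: [0.3801, -0.0751, 0.2411]
ee_rot: [-0.0, 0.714, 0.7, 0.001]
contact_force: [-1.2, -0.6, -0.8]
finger_gap: 0.35
grasp_force: 0.0
```

```bash
python3 - <<'E'
from h import *
s=st(); ims=snap('side','side10'); im=snap('top')
for w in (cloud(im),cloud(ims)):
  print('bar',rect(w,(.525,.55),(-.31,-.23),(.128,.16)),'handle',rect(w,(.57,.63),(-.33,-.22),(.136,.16)))
  print('D',rect(w,(.5,.64),(.3,.44),(.06,.096))[1:],'A',rect(w,(.5,.64),(.17,.31),(.035,.055))[1:])
for q in ['hasp_bar','flowerpot','widger','seedjar','seedtin']:
  for cam in('top','side'): print(cam,q,[(np.round(o['position'],3).tolist(),round(o['p'],2)) for o in nets.pinpoint(cam,q)[:1]])
E
```

```text
t 49.85 pos [0.3801, -0.0751, 0.2411] rot [-0.0005, 0.7145, 0.6997, 0.001] F [-1.2099, -0.6125, -0.8443] gap 0.35 gf 0.0
bar (170, array([ 532.8, -268.4]), array([13.9, 58.9]), 1.4, array([ 0.5332, -0.2668,  0.1421])) handle (229, array([ 593.6, -269.8]), array([69.8, 12.5]), 88.7, array([ 0.5931, -0.2686,  0.1459]))
D (array([567.9, 371. ]), array([31. , 30.5]), 89.4, array([0.5677, 0.3713, 0.0783])) A (array([566.7, 242.9]), array([69.5, 68.5]), 85.7, array([0.5694, 0.244 , 0.0457]))
bar (53, array([ 531.3, -269.6]), array([11.5, 59.3]), 1.1, array([ 0.5308, -0.2579,  0.1441])) handle (72, array([ 590.8, -267.5]), array([65.8, 11.9]), 87.8, array([ 0.59  , -0.2601,  0.1473]))
D (array([566.2, 370.5]), array([31.8, 29.1]), 85.5, array([0.566 , 0.3752, 0.0757])) A (array([565.2, 241.6]), array([72.2, 68.8]), 85.8, array([0.5649, 0.2493, 0.0439]))
top hasp_bar [([0.53, -0.266, 0.138], 0.95)]
side hasp_bar [([0.535, -0.272, 0.136], 0.49)]
top flowerpot [([0.42, 0.01, 0.004], 0.64)]
side flowerpot [([0.413, 0.011, -0.004], 0.89)]
top widger [([0.557, -0.008, 0.001], 0.93)]
side widger [([0.559, -0.015, -0.002], 0.8)]
top seedjar [([0.73, -0.013, 0.001], 0.66)]
side seedjar [([0.73, -0.013, 0.005], 0.65)]
top seedtin [([0.386, -0.269, -0.001], 0.75)]
side seedtin [([0.391, -0.274, 0.004], 0.78)]
```

View pics/side10.png

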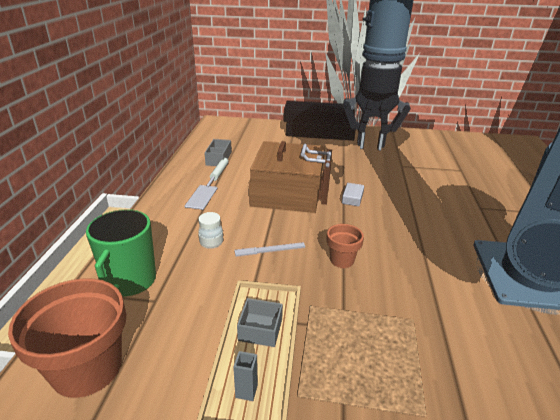

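The hasp is closed over the lid (px (316,153)), both pots stand in the tray and the bystanders haven't moved. I'll hand it in.

```bash
python3 -c "
from station import sign_off
print(sign_off())"
```

```text
the job is handed in; nothing more can be done
None
```

The job is handed in at about 50 s of the 210 s: pots D and A (the only two present) came out in that order and stand upright in the bamboo tray, the lid is back on fully seated and the right way round but about 4 mm towards the hasp within its play, and the hasp is closed to within about 1 mm.

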